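# Pin the lid of the specimen box back on

## Robot

A 7-joint arm with a two-finger parallel gripper is mounted at the origin on the work surface. World frame = base frame: x ahead of the robot, y to its left, z up, the work surface at z = 0. Lengths are in m, angles in rad, forces in N, time in s.
With the tool pointing down it reaches from about 0.4 to 0.85 m from the base axis. Payload 10.4 kg.
Tool frame: the origin (TCP) lies midway between the tips of the shut fingers; the grasp point (between the pads) lies 19 mm behind it (r.tcp_to_grasp is the z of the grasp point in the tool frame, in m); z points along the fingers, x is the direction in which the jaws open and shut, and the axes are right-handed (so a half turn about z gives the same grasp; the last joint's range is limited). The gripper opens to 87 mm and grips with 3 to 60 N. Pads are 19 mm wide; open, the fingers measure 117 mm over their backs; the gripper's body (75 mm by 190 mm) begins 51 mm behind the grasp point.
Start: joints at [-1.187, 0.332, -0.065, 1.46, 0.022, 1.35, -0.088], TCP at [0.247, 0.574, 0.192] pointing down, gripper open.
Joint ranges: [-2.6, 2.6], [-0.5, 2.12], [-1.47, 1.34], [0.16, 2.42], [-1.27, 4.41], [0.06, 2.06], [-2.6, 2.6]. Speed limits (rad/s): [2.22, 2.22, 2.79, 2.79, 3.14, 3.14, 3.14].

## Interface

Orientations are given as a unit quaternion [x, y, z, w].
In Python, from bench import r, camera, close_job gives the robot as it stands. The module is installed in compiled form; this text tells all that it offers.
- The arm moves only by the shell command python3 -m crank 'ROWS' [FORCE]. ROWS is JSON, a list of rows, each an object of numbers: "x", "y", "z": the shift along the tool's x, y, z scaled (see below); "ax", "ay", "az": the turn, a rotation vector about the tool's x, y, z scaled (see below); "claw": the closure, from -1 (fully open) to 1 (shut), so that 0 is half open. A call has exactly 5 rows; each row is the pose to reach, as a shift and turn from the pose commanded when the call began, along the tool's axes at that moment; what a row does not reach only later rows make up. The controller multiplies each number of a shift by 1 m and each number of a turn by 2 rad. A row lasts 1/12 s, in which the tool goes at most 41.7 mm and 7.16 degrees, less where a joint would pass 70% of its speed; a pose out of reach is approached as far as the arm can. A call with a number of a shift or a turn outside -1 to 1 is refused whole. A call with a gripper value outside its range is refused whole. The fingers move at their own pace and stop on an object; FORCE is the grip in N (left out, the last holds). Time passes only in rows, so rows that repeat a pose let the fingers close, or fill a call up. It gives the time, the measured TCP pose, the force and the opening at its end, in the units of the state.
- r.read_state(): the state, without advancing time (a new reading comes with each control period).
- camera(name): name is "side" or "top"; returns a dict with "color" (480x640x3 uint8, blue, green, red), "fx", "fy", "cx", "cy" (pixels), "eye" and "orientation" of the camera in the world. Camera axes: x right, y down, z forward; pixel columns grow to the right and rows downward; lengths in m; the calibration is good to about 2 mm. A picture is of the moment at which its call begins. There is no depth.
- close_job(): hands the job in, once; it reports no verdict.
The state is a dict: "time": time; "joint_positions": joint angles; "joint_vel": joint speeds; "joint_torque": joint torques, N m; "ee_pos": TCP position; "eef_rot": TCP orientation; "ft_force": force on the tool from outside, world axes, zero at the start; "torque": the same for the moment, N m; "width": finger opening in m.
Only numpy, scipy, OpenCV 4.12 (cv2) and the standard library are available. Lean on these libraries where they do the work, as an engineer would, in place of code of your own. Each camera call takes 0.05 s, during which the arm holds its last target. There are 200 camera calls.

## Task

The lid of the white specimen box has been put back in place after cleaning, but its hinge pin is still lying on the grey rest. Pick up the red-gripped pin and slide it through the hinge knuckles, in at the flared end, until it is fully home with its collar up against the flare, then let go of it. Leave the lid properly seated on the box, and do not knock over or shove the tube rack, the pump bottle or the yellow sharps bin.

Things in the scene. Friction and masses are not known exactly. Their poses are not given: they have to be found in the camera images.
- pin_grip (a point): Middle of the red grip of the loose hinge pin (60 g). On one axis: red plastic grip 52 mm long, 20 x 20 mm square; round aluminium collar 32 mm across, 4 mm thick; aluminium shaft 10 mm across, 108 mm long, its last 10 mm tapering to 4 mm. x runs along the pin from grip to tip; z is up at the start. Starts level on the grey rest, its axis 45 mm above the desk.
- pin_collar (a point): Point on the pin's axis in the collar's face on the shaft side (the face that comes to rest against the flare), 30 mm from point pin_grip towards the tip. Same axes as pin_grip.
- pin_tip (a point): Tip of the pin's shaft, on its axis, 108 mm from the collar's face. Same axes as pin_grip.
- pin_rest: Grey fixed rest that carries the pin; origin on the desk below the pin's collar, x along the pin to its tip. Base plate 165 x 56 x 8 mm; a post 14 mm wide and 35 mm high under the grip; a notched post under the shaft 85 mm from the collar, 24 mm wide, its two cheeks 50 mm high. The pin lifts straight up.
- specimen_box: White box, fixed to the desk: 150 mm (x) by 110 mm (y), 75 mm high, origin centre of its underside, z up. The hinge runs along y, 18 mm outside its +x wall, level and 77 mm above the desk. The dark flared end of the hinge stands 9 mm beyond the -y wall.
- hinge_mouth (a point): Centre of the hinge's open flared mouth, on its axis, 77 mm above the desk; the pin enters along this point's +y (z up). Five knuckles in a row, dark grey (box), blue (lid), grey, blue, grey, 2 mm apart, 22 mm across with 14 mm bores. The flare, 34 mm across (26 inside), narrows to the bore in 12 mm. The far end is closed 118 mm from the mouth; the collar meets the flare's rim first.
- lid_seat (a point): Fixed point of the box where the middle of the lid belongs: above the box's centre, 79 mm above the desk, 93 mm to -x and 64 mm to +y of hinge_mouth. Same axes as hinge_mouth.
- lid_middle (a point): Middle of the blue lid plate (150 x 112 x 8 mm, 250 g, with a black handle 18 mm high). The lid is loose: it lies on the box's rim, is located by a lip with about 1.5 mm of play each way, and its two knuckles already stand in line with the box's within that play. Same axes as lid_seat when seated.
- rack_middle (a point): Black tube rack with red-capped tubes, 60 x 170 mm and 101 mm high, loose on the desk; this point is 50 mm up. z up. Not to be disturbed.
- bottle_middle (a point): White and green pump bottle, 54 mm in diameter and 168 mm high, loose; this point is 60 mm up. z up. Not to be disturbed.
- bin_middle (a point): Yellow sharps bin, 166 mm across its rim and 206 mm high, loose; this point is 100 mm up. z up. Not to be disturbed.
Things that resemble listed ones, but are neither listed nor needed, are in the scene too. What is shaped like the specimen_box but orange is not meant.

How it is judged:
By the outcome, as a careful person would: the job done as asked, in the order asked, and still so for the second after the job is handed in, with the robot touching nothing.
It also fails if it takes over 48 s, if anything falls off the work surface, if the arm or the gripper's body presses on something with over 40 N, if the wrist force passes 120 N, or if a joint passes its speed limit or range.

## Working session

There is one attempt and no reset: what is moved stays moved. The work goes in short steps, Python scripts to look and compute and a shell command to move; the robot and the scene stay as the last step left them, time stands still between calls to the robot, and variables do not carry over. Pictures are saved under pics/ and viewed, about 8 in all and at most 12, crops included, and the job is handed in when it is done.

```bash
mkdir -p pics; python3 - <<'E'
from bench import r,camera
import cv2,numpy as np
for n in("side","top"):
    c=camera(n);cv2.imwrite(f"pics/{n}0.png",c["color"]);print(n,[c[k] for k in("fx","fy","cx","cy","eye","orientation")])
s=r.read_state();print(s,r.tcp_to_grasp)
E
```

```text
side [580.0399721015148, 580.0399721015148, 321.0798200918692, 245.5610055294415, array([ 0.10760387, -1.3095318 ,  1.06698167]), array([ 0.87777549, -0.13062993,  0.07415393, -0.45491451])]
top [615.6889592516231, 615.6889592516231, 318.48819804068603, 246.04688224255287, array([0.37250873, 0.0254757 , 1.47501441]), array([ 0.70635063, -0.70595242,  0.03762398, -0.03583871])]
{'time': 0.1, 'joint_positions': array([-1.18656595,  0.33282744, -0.0647113 ,  1.46085733,  0.02164537,
        1.34989214, -0.08848967]), 'joint_vel': array([ 1.13867050e-03, -2.18836163e-03, -3.72902981e-04, -1.36131948e-03,
        8.58591490e-05,  2.17871987e-03, -3.93617822e-04]), 'joint_torque': array([ 1.15095034e-03, -6.24542642e+01,  2.43587483e-02, -3.90719068e+01,
       -6.15755143e-02,  3.65308486e-02,  1.00693594e-04]), 'ee_pos': array([0.24717482, 0.57362895, 0.19122185]), 'eef_rot': array([ 8.35360320e-01,  5.49702393e-01, -5.09273322e-04,  3.93743039e-04]), 'ft_force': array([-0.34793593,  0.56037816,  0.17977226]), 'torque': array([-0.01755077,  0.0057087 ,  0.00987737]), 'width': 0.08654498334634138} -0.0187
```

View pics/side0.png

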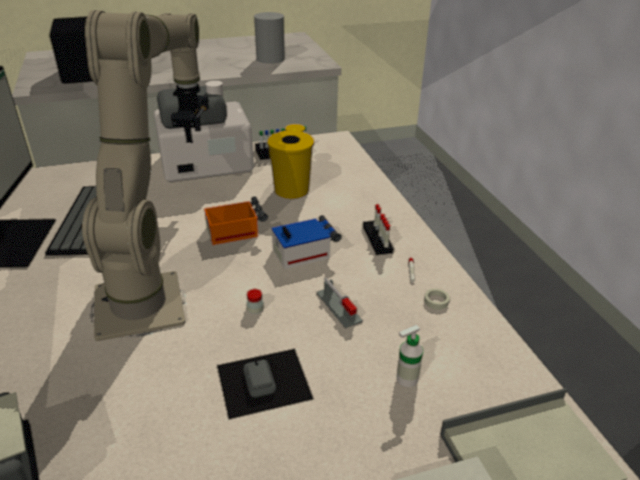

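View pics/top0.png

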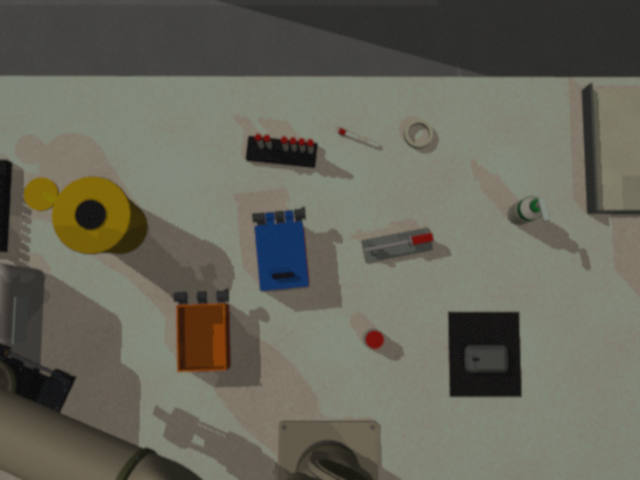

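Side and top views: the pin with its red grip is at top (422,239), its shaft runs to (372,248). The blue-lidded white box is at (282,255), with its hinge at (253–305,215) and its flare on the right at (300,214). Possible mix-ups: red-capped jar (374,339), red-ended stick (342,131), rack caps (285,142), orange box (203,337). The yellow bin is at (92,215), and there is a small yellow object at (41,195). I choose the red square grip on the grey rest and check it in a crop.

```bash
cat > h.py <<'E'
import cv2,numpy as np
from bench import r,camera
from scipy.spatial.transform import Rotation as R
def ray(c,uv,z):
    d=R.from_quat(c["orientation"]).apply([(uv[0]-c["cx"])/c["fx"],(uv[1]-c["cy"])/c["fy"],1])
    return c["eye"]+d*(z-c["eye"][2])/d[2]
def proj(c,p):
    q=R.from_quat(c["orientation"]).inv().apply(np.array(p)-c["eye"])
    return np.array([c["fx"]*q[0]/q[2]+c["cx"],c["fy"]*q[1]/q[2]+c["cy"]])
def comp(m,roi):
    x0,y0,x1,y1=roi;k=np.zeros_like(m,np.uint8);k[y0:y1,x0:x1]=m[y0:y1,x0:x1]
    n,l,s,ce=cv2.connectedComponentsWithStats(k.astype(np.uint8));i=1+np.argmax(s[1:,4])
    rect=cv2.minAreaRect(np.argwhere(l==i)[:,::-1].astype(np.float32))
    return ce[i],s[i,4],rect
def masks(im):
    b,g,rr=[im[...,i].astype(int) for i in range(3)]
    return (rr>110)&(rr>2*g)&(rr>2*b),(b>90)&(b>1.6*g)&(b>2*rr)
E
python3 - <<'E'
from h import *
c=camera("top");im=c["color"]
a=cv2.resize(im[220:275,350:450],None,fx=7,fy=7,interpolation=cv2.INTER_CUBIC)[:300]
b=cv2.resize(im[200:300,240:320],None,fx=5,fy=5,interpolation=cv2.INTER_CUBIC)[:300]
o=np.zeros((600,800,3),np.uint8);o[:300,:700]=a;o[300:,:400]=b
s=camera("side");e=cv2.resize(s["color"][205:330,265:365],None,fx=4,fy=4,interpolation=cv2.INTER_CUBIC)[:300]
o[300:,400:]=e
cv2.imwrite("pics/crop1.png",o)
red,_=masks(im);ce,ar,rc=comp(red,(350,220,450,275));print("grip px",ce,ar,rc,ray(c,ce,.055))
_,bl=masks(im);ce,ar,rc=comp(bl,(240,222,320,300));print("lid",ce,ar,rc,ray(c,ce,.083))
P=[ray(c,p,.083) for p in cv2.boxPoints(rc)];print(np.round(P,3))
E
```

```text
grip px [422.734375 237.890625] 64 ((422.8587646484375, 237.86471557617188), (4.447074890136719, 18.22216033935547), 77.47119140625) [ 0.53985804 -0.22025162  0.055     ]
lid [280.49717727 252.45351901] 2657 ((280.9271240234375, 254.2161102294922), (66.73513793945312, 47.00635528564453), 84.68545532226562) [0.50303311 0.10823496 0.083     ]
[[0.57  0.168 0.083]
 [0.58  0.061 0.083]
 [0.429 0.047 0.083]
 [0.419 0.153 0.083]]
```

View pics/crop1.png

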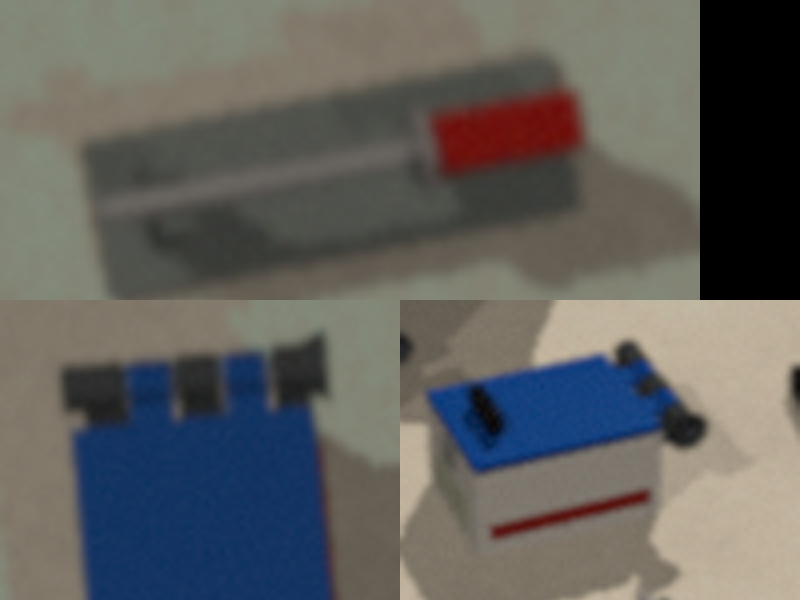

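The crop confirms it: red square grip, collar and shaft on the grey rest, grip to the right. The flare is the dark right end of the hinge, at about (304,214).

```bash
cat >> h.py <<'E'
def go(tcp,yawx,base=None):
    """shift (tool axes) and az (scaled) from the present pose to tool-down pose with tool x at yawx (deg)"""
    s=r.read_state();C=R.from_quat(s["eef_rot"])
    y=np.radians(yawx);X=np.array([np.cos(y),np.sin(y),0]);Z=np.array([0,0,-1.])
    T=R.from_matrix(np.c_[X,np.cross(Z,X),Z])
    print("shift",np.round(C.inv().apply(np.array(tcp)-s["ee_pos"]),4),"turn",np.round((C.inv()*T).as_rotvec()/2,4),"pos",np.round(s["ee_pos"],4),"F",np.round(s["ft_force"],1),"w",round(s["width"],4),"t",s["time"])
E
python3 - <<'E'
from h import *
c=camera("top");im=c["color"];hsv=cv2.cvtColor(im,cv2.COLOR_BGR2HSV)
m=((hsv[...,0]<8)|(hsv[...,0]>172))&(hsv[...,1]>130)
ce,ar,rc=comp(m,(350,220,450,275));print("grip",ce,ar,rc,ray(c,ce,.052))
tip=ray(c,(364.3,250),.045);end=ray(c,(432.9,237.4),.045);col=ray(c,(411,241.4),.045)
print(tip,end,col,np.linalg.norm(tip-end),np.degrees(np.arctan2(*(tip-end)[1::-1])))
g=tip+(end-tip)*138/164;print("grip from axis",g)
bm=(abs(hsv[...,0].astype(int)-112)<12)&(hsv[...,1]>120)&(hsv[...,2]>50)
ce,ar,rc=comp(bm,(240,225,320,300));P=np.array([ray(c,p,.083) for p in cv2.boxPoints(rc)]);print("lid",rc,np.round(P,3))
for uv in((303,212),(304.5,214)):print("flare",ray(c,uv,.09))
print("bin",ray(c,(92,215),.2),"bottle",ray(c,(528,209),.12))
go([g[0],g[1],.15],np.degrees(np.arctan2(*(tip-end)[1::-1]))-90)
E
```

```text
grip [422.06857143 238.41142857] 175 ((422.1679992675781, 238.42398071289062), (8.765386581420898, 20.214054107666016), 79.69515228271484) [ 0.53898984 -0.21919928  0.052     ]
[ 0.51247898 -0.08504181  0.045     ] [ 0.54220975 -0.24579761  0.045     ] [ 0.53275559 -0.19439375  0.045     ] 0.16348194028214255 100.47809736232199
grip from axis [ 0.53749633 -0.22031193  0.045     ]
lid ((281.23492431640625, 255.63082885742188), (65.15154266357422, 47.880958557128906), 84.89783477783203) [[0.565 0.168 0.083]
 [0.575 0.059 0.083]
 [0.427 0.046 0.083]
 [0.417 0.153 0.083]]
flare [0.59483024 0.05727044 0.09      ]
flare [0.59023398 0.05384572 0.09      ]
bin [0.57045814 0.49593017 0.2       ] bottle [ 0.59719756 -0.44482248  0.12      ]
shift [-0.6145  0.5808  0.042 ] turn [1.000e-04 2.000e-04 4.906e-01] pos [0.2473 0.5739 0.1916] F [ 0.5 -0.7 -0.8] w 0.087 t 0.25
```

```bash
python3 -m crank '[{"x":-0.03,"y":0.03,"z":-0.03,"claw":-1},{"x":-0.06,"y":0.06,"z":-0.03,"claw":-1},{"x":-0.09,"y":0.09,"z":-0.03,"claw":-1},{"x":-0.12,"y":0.12,"z":-0.03,"claw":-1},{"x":-0.14,"y":0.14,"z":-0.03,"claw":-1}]' 30
python3 -m crank '[{"x":-0.03,"y":0.03,"az":0.05,"claw":-1},{"x":-0.06,"y":0.06,"az":0.1,"claw":-1},{"x":-0.09,"y":0.09,"az":0.15,"claw":-1},{"x":-0.12,"y":0.12,"az":0.2,"claw":-1},{"x":-0.14,"y":0.14,"az":0.25,"claw":-1}]'
python3 -c "
from h import *
go([.5382,-.220,.15],10.5)"
```

```text
shift [-0.6139  0.5813  0.042 ] turn [1.000e-04 2.000e-04 4.904e-01] pos [0.2473 0.5739 0.1916] F [ 0.5 -0.7 -0.8] w 0.087 t 0.25schema error: expected keys x, y, z, ax, ay, az, claw
schema error: expected keys x, y, z, ax, ay, az, claw
```

```bash
python3 -m crank '[{"x":-0.03,"y":0.03,"z":-0.03,"ax":0,"ay":0,"az":0,"claw":-1},{"x":-0.06,"y":0.06,"z":-0.03,"ax":0,"ay":0,"az":0,"claw":-1},{"x":-0.09,"y":0.09,"z":-0.03,"ax":0,"ay":0,"az":0,"claw":-1},{"x":-0.12,"y":0.12,"z":-0.03,"ax":0,"ay":0,"az":0,"claw":-1},{"x":-0.14,"y":0.14,"z":-0.03,"ax":0,"ay":0,"az":0,"claw":-1}]' 30
python3 -m crank '[{"x":-0.03,"y":0.03,"z":0,"ax":0,"ay":0,"az":0.05,"claw":-1},{"x":-0.06,"y":0.06,"z":0,"ax":0,"ay":0,"az":0.1,"claw":-1},{"x":-0.09,"y":0.09,"z":0,"ax":0,"ay":0,"az":0.15,"claw":-1},{"x":-0.12,"y":0.12,"z":0,"ax":0,"ay":0,"az":0.2,"claw":-1},{"x":-0.14,"y":0.14,"z":0,"ax":0,"ay":0,"az":0.25,"claw":-1}]'
python3 -c "
from h import *
go([.5382,-.220,.15],10.5)"
```

```text
time: 0.67
ee_pos: [0.3211, 0.3879, 0.2221]
eef_rot: [0.835, 0.55, 0.0, -0.0]
ft_force: [0.5, 0.2, -0.1]
width: 0.0872
time: 1.08
ee_pos: [0.3945, 0.2026, 0.2221]
eef_rot: [0.947, 0.322, 0.0, -0.0]
ft_force: [0.7, -0.9, 0.1]
width: 0.087
shift [-0.1442  0.4224  0.0721] turn [-1.000e-04 -3.000e-04  2.367e-01] pos [0.3945 0.2026 0.2221] F [ 0.7 -0.9  0.1] w 0.087 t 1.0833
```

```bash
python3 -m crank '[{"x":-0.013,"y":0.039,"z":0,"ax":0,"ay":0,"az":0.05,"claw":-1},{"x":-0.026,"y":0.077,"z":0,"ax":0,"ay":0,"az":0.1,"claw":-1},{"x":-0.039,"y":0.115,"z":0,"ax":0,"ay":0,"az":0.15,"claw":-1},{"x":-0.052,"y":0.153,"z":0,"ax":0,"ay":0,"az":0.2,"claw":-1},{"x":-0.065,"y":0.19,"z":0,"ax":0,"ay":0,"az":0.237,"claw":-1}]' 30
python3 -c "
from h import *
go([.5382,-.220,.15],10.5)"
```

```text
time: 1.5
ee_pos: [0.4598, 0.0142, 0.2222]
eef_rot: [0.996, 0.092, 0.0, -0.0]
ft_force: [0.3, 0.7, 0.8]
width: 0.0873
shift [0.0341 0.2446 0.0721] turn [-0.0002 -0.0004  0.0006] pos [0.4598 0.0142 0.2222] F [0.3 0.7 0.8] w 0.0873 t 1.5
```

```bash
python3 -m crank '[{"x":0.005,"y":0.04,"z":0,"ax":0,"ay":0,"az":0,"claw":-1},{"x":0.01,"y":0.08,"z":0,"ax":0,"ay":0,"az":0,"claw":-1},{"x":0.016,"y":0.12,"z":0,"ax":0,"ay":0,"az":0,"claw":-1},{"x":0.022,"y":0.16,"z":0,"ax":0,"ay":0,"az":0,"claw":-1},{"x":0.028,"y":0.2,"z":0,"ax":0,"ay":0,"az":0,"claw":-1}]' 30
python3 -m crank '[{"x":0.003,"y":0.025,"z":0.02,"ax":0,"ay":0,"az":0,"claw":-1},{"x":0.006,"y":0.045,"z":0.05,"ax":0,"ay":0,"az":0,"claw":-1},{"x":0.006,"y":0.045,"z":0.08,"ax":0,"ay":0,"az":0,"claw":-1},{"x":0.006,"y":0.045,"z":0.1,"ax":0,"ay":0,"az":0,"claw":-1},{"x":0.006,"y":0.045,"z":0.1,"ax":0,"ay":0,"az":0,"claw":-1}]'
python3 -c "
from h import *
go([.5382,-.220,.026],10.5)
o=np.zeros((480,800,3),np.uint8)
t=camera('top')['color'][180:300,340:460];s=camera('side')['color'][230:350,280:400]
o[:400,:400]=cv2.resize(t,(400,400));o[:400,400:]=cv2.resize(s,(400,400));cv2.imwrite('pics/g1.png',o)"
```

```text
time: 1.92
ee_pos: [0.5252, -0.1766, 0.2222]
eef_rot: [0.995, 0.095, 0.0, -0.0]
ft_force: [1.8, 0.6, 0.5]
width: 0.087
time: 2.33
ee_pos: [0.5366, -0.2171, 0.1176]
eef_rot: [0.996, 0.095, -0.003, -0.001]
ft_force: [1.2, 0.4, 0.2]
width: 0.0869
shift [0.0016 0.0034 0.0916] turn [-0.0012  0.0033  0.0031] pos [ 0.5366 -0.2171  0.1176] F [1.2 0.4 0.2] w 0.0869 t 2.3333
```

View pics/g1.png

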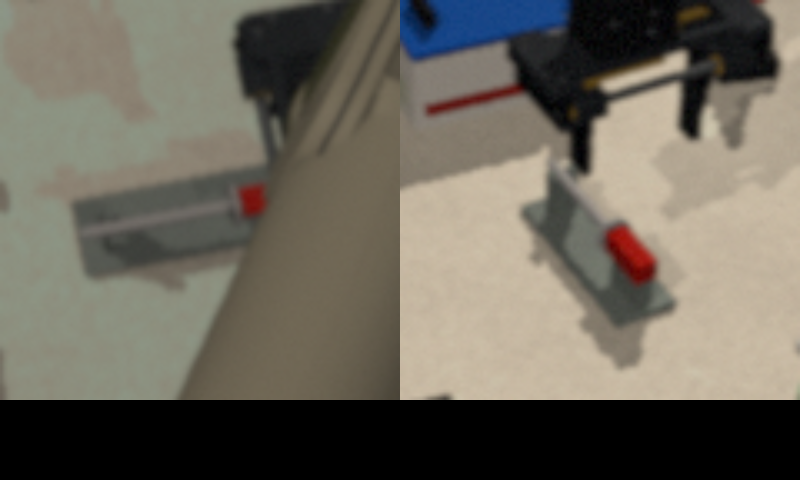

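Top-left: collar and grip visible under the wrist at (245,200). Side view: the fingers straddle the red grip with the jaw axis across the pin. Descending and gripping.

```bash
python3 -m crank '[{"x":0.001,"y":0.003,"z":0.03,"ax":0,"ay":0,"az":0,"claw":-1},{"x":0.001,"y":0.003,"z":0.055,"ax":0,"ay":0,"az":0,"claw":-1},{"x":0.001,"y":0.003,"z":0.075,"ax":0,"ay":0,"az":0,"claw":-1},{"x":0.001,"y":0.003,"z":0.085,"ax":0,"ay":0,"az":0,"claw":-1},{"x":0.001,"y":0.003,"z":0.089,"ax":0,"ay":0,"az":0,"claw":-1}]' 40
python3 -m crank '[{"x":0,"y":0,"z":0,"ax":0,"ay":0,"az":0,"claw":0},{"x":0,"y":0,"z":0,"ax":0,"ay":0,"az":0,"claw":0.3},{"x":0,"y":0,"z":0,"ax":0,"ay":0,"az":0,"claw":0.6},{"x":0,"y":0,"z":0,"ax":0,"ay":0,"az":0,"claw":1},{"x":0,"y":0,"z":0,"ax":0,"ay":0,"az":0,"claw":1}]' 40
python3 -m crank '[{"x":0,"y":0,"z":0,"ax":0,"ay":0,"az":0,"claw":1},{"x":0,"y":0,"z":0,"ax":0,"ay":0,"az":0,"claw":1},{"x":0,"y":0,"z":0,"ax":0,"ay":0,"az":0,"claw":1},{"x":0,"y":0,"z":0,"ax":0,"ay":0,"az":0,"claw":1},{"x":0,"y":0,"z":0,"ax":0,"ay":0,"az":0,"claw":1}]'
```

```text
time: 2.85
ee_pos: [0.5411, -0.2202, 0.0331]
eef_rot: [0.995, 0.095, 0.0, -0.0]
ft_force: [0.6, -0.1, 0.7]
width: 0.0869
time: 3.27
ee_pos: [0.5413, -0.2206, 0.0338]
eef_rot: [0.995, 0.095, 0.001, 0.0]
ft_force: [0.0, 0.5, 0.2]
width: 0.0615
time: 3.68
ee_pos: [0.5407, -0.2205, 0.0329]
eef_rot: [0.995, 0.095, -0.0, -0.0]
ft_force: [1.0, 0.6, -0.1]
width: 0.0284
```

```bash
python3 -m crank '[{"x":0,"y":0,"z":0,"ax":0,"ay":0,"az":0,"claw":1},{"x":0,"y":0,"z":0,"ax":0,"ay":0,"az":0,"claw":1},{"x":0,"y":0,"z":0,"ax":0,"ay":0,"az":0,"claw":1},{"x":0,"y":0,"z":0,"ax":0,"ay":0,"az":0,"claw":1},{"x":0,"y":0,"z":0,"ax":0,"ay":0,"az":0,"claw":1}]'
python3 -m crank '[{"x":0,"y":0,"z":-0.01,"ax":0,"ay":0,"az":0,"claw":1},{"x":0,"y":0,"z":-0.03,"ax":0,"ay":0,"az":0,"claw":1},{"x":0,"y":0,"z":-0.05,"ax":0,"ay":0,"az":0,"claw":1},{"x":0,"y":0,"z":-0.07,"ax":0,"ay":0,"az":0,"claw":1},{"x":0,"y":0,"z":-0.08,"ax":0,"ay":0,"az":0,"claw":1}]'
python3 -c "
from h import *
go([.5382,-.220,.026],10.5)
o=np.zeros((600,800,3),np.uint8)
T=camera('top');S=camera('side')
np.savez('lift.npz',t=T['color'],s=S['color'])
t=T['color'][200:280,340:440];s=S['color'][250:330,290:390]
o[:320,:400]=cv2.resize(t,(400,320));o[:320,400:]=cv2.resize(s,(400,320))
o[320:600,:400]=cv2.resize(T['color'][195:265,240:340],(400,280));o[320:600,400:]=cv2.resize(S['color'][210:280,265:365],(400,280));cv2.imwrite('pics/g2.png',o)"
```

```text
time: 4.1
ee_pos: [0.5407, -0.2205, 0.0329]
eef_rot: [0.995, 0.095, -0.0, -0.0]
ft_force: [-0.2, 0.3, 0.2]
width: 0.0016
time: 4.52
ee_pos: [0.5418, -0.2211, 0.116]
eef_rot: [0.996, 0.095, 0.002, 0.0]
ft_force: [0.5, -0.0, -0.1]
width: 0.0003
shift [-0.0035 -0.0019  0.09  ] turn [ 0.0006 -0.0015  0.0032] pos [ 0.5418 -0.2211  0.116 ] F [ 0.5 -0.  -0.1] w 0.0003 t 4.5167
```

View pics/g2.png

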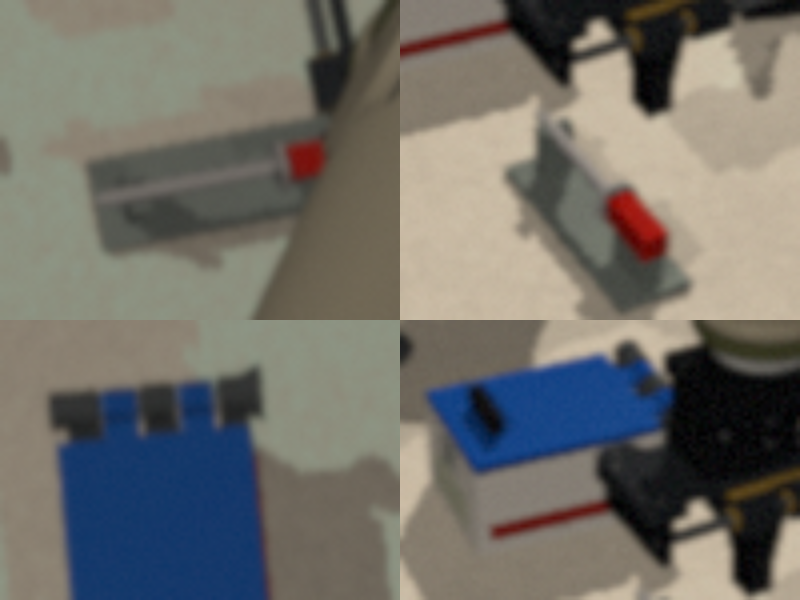

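```bash
python3 -c "
from h import *
T=camera('top');S=camera('side');s=r.read_state()
p=s['ee_pos'];print(p,s['eef_rot'])
print('tcp px',proj(T,p),proj(S,p))
for q in([.5382,-.220,.045],):print('pin',proj(T,q),proj(S,q))
h=cv2.cvtColor(S['color'],cv2.COLOR_BGR2HSV);m=((h[...,0]<8)|(h[...,0]>172))&(h[...,1]>130)
print('side red',comp(m,(325,280,370,330)))
im=S['color'].copy();u=tuple(int(x) for x in proj(S,p));cv2.drawMarker(im,u,(0,255,0),0,6)
cv2.imwrite('pics/g3.png',cv2.resize(im[210:330,280:400],(600,600)))
"
```

```text
[ 0.54053346 -0.22025696  0.11235514] [ 9.95480808e-01  9.49625512e-02 -1.53000508e-04 -2.28244298e-04]
tcp px [427.12729547 234.58333726] [351.62420645 287.76619173]
pin [421.90811409 239.09451684] [349.71303112 307.50459803]
side red (array([348.73248408, 306.01273885]), np.int32(157), ((348.25, 305.75), (18.384775161743164, 9.192388534545898), 45.0))
```

View pics/g3.png

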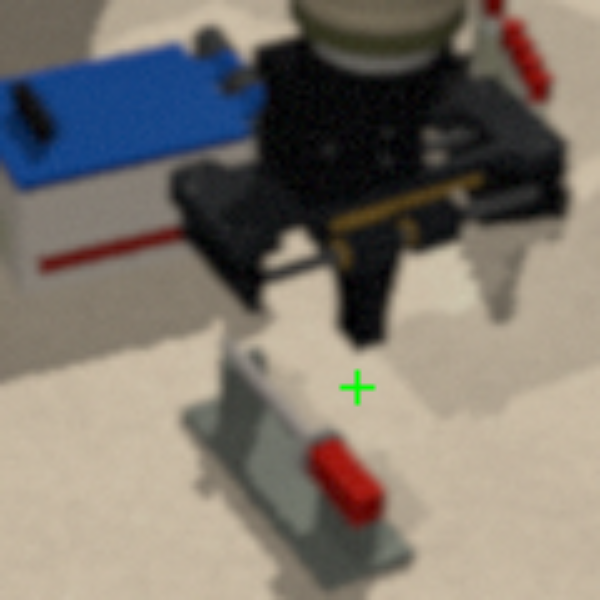

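```bash
python3 -c "
from h import *
S=camera('side');T=camera('top')
p0=[.2472,.5736,.1912];print(proj(S,p0),proj(T,p0))
p=np.array([.5405,-.2203,.1124])
for dz in(.01,.02,.03,.04):print(dz,proj(S,p+[0,0,dz]),'y',proj(S,p+[0,dz,0]),'x',proj(S,p+[dz,0,0]))
s0=cv2.imread('pics/side0.png');t0=cv2.imread('pics/top0.png')
for im,q in((s0,proj(S,p0)),(t0,proj(T,p0))):cv2.drawMarker(im,tuple(int(round(x)) for x in q),(0,255,0),0,5)
o=np.zeros((400,800,3),np.uint8);o[:,:400]=cv2.resize(s0[90:170,150:230],(400,400),interpolation=3);o[:,400:]=cv2.resize(t0[340:440,0:100],(400,400),interpolation=3);cv2.imwrite('pics/s0.png',o)
"
```

```text
[195.13692855 145.60815548] [ 49.56280832 371.59677787]
0.01 [351.77930536 284.76351056] y [350.32359528 285.43227565] x [355.24063581 287.07294374]
0.02 [351.9414619  281.73872261] y [349.04206867 283.12326306] x [358.85094065 286.38297991]
0.03 [352.10487163 278.69055832] y [347.77360499 280.83778683] x [362.44936114 285.6952873 ]
0.04 [352.26954913 275.61874567] y [346.51800553 278.57548891] x [366.03595585 285.0098547 ]
```

View pics/s0.png

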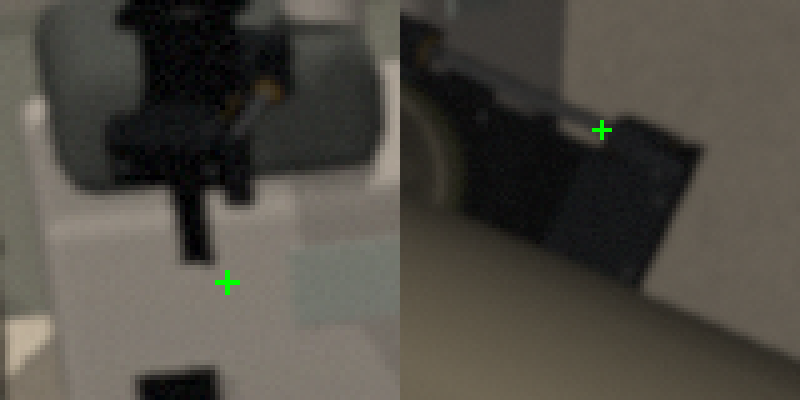

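The marker shows the visible finger tips sitting about 9–10 px (≈30 mm) above the reported TCP, both here at the start pose, at (195,258)/(240,203) in the crop, and after the lift, at px (352,279). The pads therefore shut just above the grip. The pin is undisturbed. I will reopen and go 30 mm lower.

```bash
python3 -m crank '[{"x":-0.002,"y":0,"z":0.01,"ax":0,"ay":0,"az":0,"claw":-0.4},{"x":-0.002,"y":0,"z":0.02,"ax":0,"ay":0,"az":0,"claw":-0.4},{"x":-0.002,"y":0,"z":0.03,"ax":0,"ay":0,"az":0,"claw":-0.4},{"x":-0.002,"y":0,"z":0.04,"ax":0,"ay":0,"az":0,"claw":-0.4},{"x":-0.002,"y":0,"z":0.05,"ax":0,"ay":0,"az":0,"claw":-0.4}]' 40
python3 -m crank '[{"x":0,"y":0,"z":0,"ax":0,"ay":0,"az":0,"claw":-0.4},{"x":0,"y":0,"z":0,"ax":0,"ay":0,"az":0,"claw":-0.4},{"x":0,"y":0,"z":0,"ax":0,"ay":0,"az":0,"claw":-0.4},{"x":0,"y":0,"z":0,"ax":0,"ay":0,"az":0,"claw":-0.4},{"x":0,"y":0,"z":0,"ax":0,"ay":0,"az":0,"claw":-0.4}]'
python3 -m crank '[{"x":0,"y":0,"z":0.02,"ax":0,"ay":0,"az":0,"claw":-0.4},{"x":0,"y":0,"z":0.035,"ax":0,"ay":0,"az":0,"claw":-0.4},{"x":0,"y":0,"z":0.05,"ax":0,"ay":0,"az":0,"claw":-0.4},{"x":0,"y":0,"z":0.058,"ax":0,"ay":0,"az":0,"claw":-0.4},{"x":0,"y":0,"z":0.06,"ax":0,"ay":0,"az":0,"claw":-0.4}]'
python3 -c "
from h import *
go([.5382,-.220,.0],10.5)
cv2.imwrite('pics/g4.png',cv2.resize(camera('side')['color'][250:330,300:400],(800,600)[:2]))"
```

```text
time: 5.23
ee_pos: [0.5383, -0.2208, 0.0612]
eef_rot: [0.995, 0.095, -0.001, -0.0]
ft_force: [0.4, 0.5, -0.0]
width: 0.026
time: 5.65
ee_pos: [0.5392, -0.221, 0.0635]
eef_rot: [0.995, 0.095, 0.0, 0.0]
ft_force: [-0.1, -0.3, -0.1]
width: 0.0575
time: 6.07
ee_pos: [0.5381, -0.2206, 0.0018]
eef_rot: [0.995, 0.095, -0.001, -0.0]
ft_force: [0.2, 0.6, 0.4]
width: 0.0609
shift [ 0.0002 -0.0006  0.0018] turn [-0.0004  0.0008  0.0034] pos [ 0.5381 -0.2206  0.0018] F [0.2 0.6 0.4] w 0.0609 t 6.0667
```

View pics/g4.png

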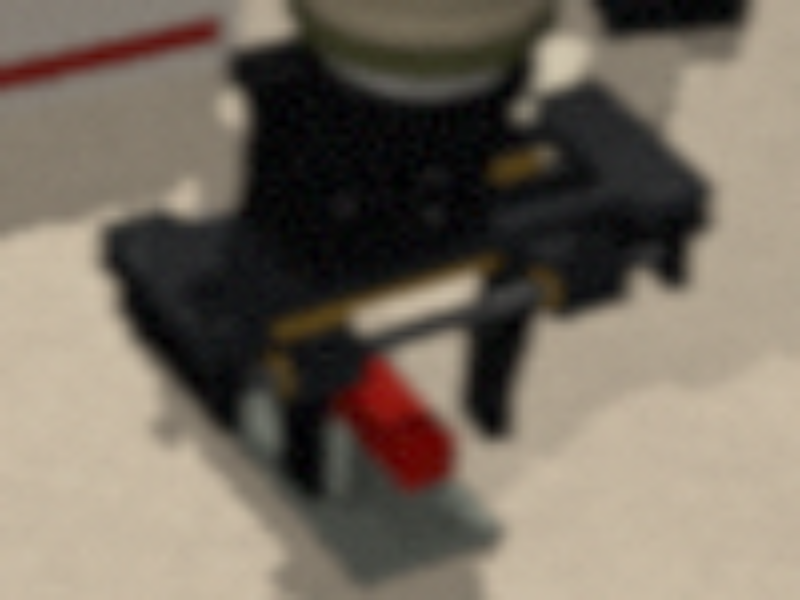

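The fingers now straddle the red grip, tips at crop (305,490)/(490,435). Closing.

```bash
for i in 1; do python3 -m crank '[{"x":0,"y":0,"z":0,"ax":0,"ay":0,"az":0,"claw":1},{"x":0,"y":0,"z":0,"ax":0,"ay":0,"az":0,"claw":1},{"x":0,"y":0,"z":0,"ax":0,"ay":0,"az":0,"claw":1},{"x":0,"y":0,"z":0,"ax":0,"ay":0,"az":0,"claw":1},{"x":0,"y":0,"z":0,"ax":0,"ay":0,"az":0,"claw":1}]' 40; done
python3 -m crank '[{"x":0,"y":0,"z":0,"ax":0,"ay":0,"az":0,"claw":1},{"x":0,"y":0,"z":0,"ax":0,"ay":0,"az":0,"claw":1},{"x":0,"y":0,"z":0,"ax":0,"ay":0,"az":0,"claw":1},{"x":0,"y":0,"z":0,"ax":0,"ay":0,"az":0,"claw":1},{"x":0,"y":0,"z":0,"ax":0,"ay":0,"az":0,"claw":1}]'
```

```text
time: 6.53
ee_pos: [0.5391, -0.2209, 0.0034]
eef_rot: [0.995, 0.095, 0.0, 0.0]
ft_force: [-0.1, -0.4, 0.1]
width: 0.0353
time: 6.95
ee_pos: [0.5388, -0.2209, 0.003]
eef_rot: [0.995, 0.095, 0.0, -0.0]
ft_force: [-1.8, -0.0, 1.7]
width: 0.0193
```

```bash
python3 -m crank '[{"x":0,"y":0,"z":-0.01,"ax":0,"ay":0,"az":0,"claw":1},{"x":0,"y":0,"z":-0.02,"ax":0,"ay":0,"az":0,"claw":1},{"x":0,"y":0,"z":-0.035,"ax":0,"ay":0,"az":0,"claw":1},{"x":0,"y":0,"z":-0.05,"ax":0,"ay":0,"az":0,"claw":1},{"x":0,"y":0,"z":-0.06,"ax":0,"ay":0,"az":0,"claw":1}]'
python3 - <<'E'
from h import *
from scipy.optimize import least_squares
T=camera("top");S=camera("side")
t=cv2.imread("pics/top0.png");s=cv2.imread("pics/side0.png")
def dark(im,roi,v):
    m=im.max(2)<v;return comp(m,roi)
for v in(60,70,80,90):
    try:print(v,"side flare",dark(s,(325,220,350,245),v),"top dark",dark(t,(290,205,312,222),v))
    except Exception as e:print(v,e)
x0,y0=290,203
print(t[y0:224,290:312].max(2))
print(s[224:246,324:346].max(2))
E
```

```text
time: 7.37
ee_pos: [0.5395, -0.2214, 0.0653]
eef_rot: [0.996, 0.095, 0.001, 0.0]
ft_force: [0.9, -0.2, -1.0]
width: 0.0193
60 side flare (array([334.97014925, 236.13432836]), np.int32(67), ((334.8000183105469, 236.40000915527344), (9.838699340820312, 7.155416965484619), 26.56505012512207)) top dark (array([299.29896907, 214.42268041]), np.int32(97), ((299.3108215332031, 214.3648681640625), (11.343530654907227, 9.370742797851562), 80.53767395019531))
70 side flare (array([334.7654321 , 236.03703704]), np.int32(81), ((335.0, 235.5), (9.0, 10.0), 90.0)) top dark (array([299.1965812 , 214.31623932]), np.int32(117), ((299.0, 214.0), (12.0, 10.0), 90.0))
80 side flare (array([334.72413793, 235.96551724]), np.int32(87), ((334.52001953125, 236.13999938964844), (11.0, 8.800000190734863), 36.869895935058594)) top dark (array([299.03759398, 214.5037594 ]), np.int32(133), ((298.5, 214.0), (14.0, 11.0), 90.0))
90 side flare (array([334.52631579, 236.01052632]), np.int32(95), ((334.25, 235.75), (11.31370735168457, 9.192387580871582), 45.0)) top dark (array([298.36585366, 214.51219512]), np.int32(1
[... 3343 characters left out ...]
9  31  41  41  40  46  68 108
  146 160 166 166]
 [ 92  97 108 109 115 112  94  61  42  34  22  35  38  38  45  62  94 132
  154 165 166 163]
 [116 120 125 125 126 121 111 100  85  60  41  37  38  50  62  98 132 155
  164 167 165 163]
 [128 124 129 125 124 125 135 142 133 106  84  71  75  86 105 131 152 168
  166 166 164 164]
 [124 126 127 125 127 131 149 161 159 144 133 128 126 135 149 157 164 167
  167 166 165 166]
 [125 127 125 125 127 133 150 163 170 166 161 158 156 161 167 168 168 168
  168 166 165 166]
 [126 127 125 124 124 136 150 166 169 169 169 167 169 166 168 169 169 167
  169 167 168 165]
 [124 126 126 127 125 133 151 164 171 168 171 167 168 167 170 170 168 170
  169 170 167 168]]
```

```bash
python3 - <<'E'
from h import *
T=camera("top");S=camera("side")
print("top mouth",ray(T,(304.8,213),.077),"side mouth",ray(S,(335.4,235.9),.077))
a=np.radians(5.4);ex=np.array([np.cos(a),np.sin(a),0]);ey=np.array([-np.sin(a),np.cos(a),0])
L=np.array([.4993,.107,.077]);print("from lid",L+.093*ex-.064*ey)
# pin shaft in current views
for c,roi,n in((T,(350,215,425,262),"top"),(S,(300,240,372,330),"side")):
    h=cv2.cvtColor(c["color"],cv2.COLOR_BGR2HSV);m=((h[...,0]<8)|(h[...,0]>172))&(h[...,1]>130)
    try:print(n,"red",comp(m,roi))
    except Exception as e:print(e)
p=np.array([.5392,-.2205,.107]);b=np.radians(100.5);d=np.array([np.cos(b),np.sin(b),0])
print("expect grip,tip top",proj(T,p),proj(T,p+.138*d),"side",proj(S,p),proj(S,p+.138*d))
o=np.zeros((600,800,3),np.uint8);o[:,:400]=cv2.resize(T["color"][210:285,345:395],(400,600),interpolation=3);o[:,400:]=cv2.resize(S["color"][230:320,310:370],(400,600),interpolation=3)
cv2.imwrite("pics/lift.png",o)
E
```

```text
top mouth [0.59459892 0.0534298  0.077     ] side mouth [0.59324544 0.06838622 0.077     ]
from lid [0.59791019 0.05203611 0.077     ]
attempt to get argmax of an empty sequence
side red (array([352.16806723, 289.07563025]), np.int32(119), ((352.5, 289.0), (14.0, 9.0), 90.0))
expect grip,tip top [426.82059328 235.46704662] [366.31594703 246.59754141] side [351.08710938 289.51389597] [326.03664006 261.2405031 ]
```

View pics/lift.png

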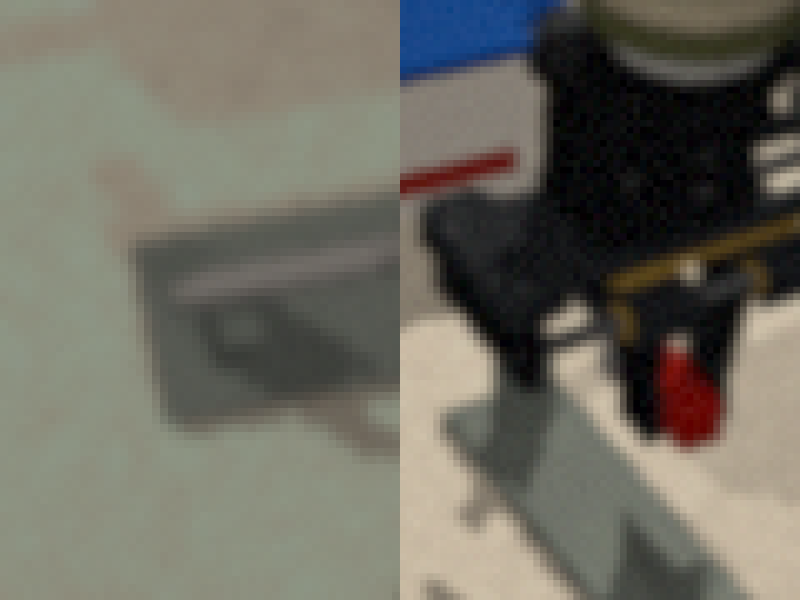

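Top crop: shaft level, tip at px (366.5,246.9), against (366.3,246.6) predicted. Side crop: the red grip is held between the fingers. So the pin is held straight, its axis 42 mm above the reported TCP. Next, the pre-insertion pose.

```bash
python3 - <<'E'
from h import *
T=camera("top");print(proj(T,[.5955,.054,.077]))
go([.6104,-.1033,.065],5.6)
E
```

```text
[304.55270235 212.61161693]
shift [ 0.0928 -0.1016 -0.0026] turn [-0.0002  0.0003  0.0462] pos [ 0.5385 -0.2206  0.0624] F [-0.3 -0.1 -0.9] w 0.0196 t 7.6167
```

```bash
python3 -m crank '[{"x":0.02,"y":-0.02,"z":0,"ax":0,"ay":0,"az":0.01,"claw":1},{"x":0.04,"y":-0.045,"z":0,"ax":0,"ay":0,"az":0.02,"claw":1},{"x":0.065,"y":-0.07,"z":0,"ax":0,"ay":0,"az":0.035,"claw":1},{"x":0.085,"y":-0.092,"z":0,"ax":0,"ay":0,"az":0.046,"claw":1},{"x":0.093,"y":-0.102,"z":0,"ax":0,"ay":0,"az":0.046,"claw":1}]'
python3 -m crank '[{"x":0,"y":0,"z":0.01,"ax":0,"ay":0,"az":0,"claw":1},{"x":0,"y":0,"z":0.02,"ax":0,"ay":0,"az":0,"claw":1},{"x":0,"y":0,"z":0.028,"ax":0,"ay":0,"az":0,"claw":1},{"x":0,"y":0,"z":0.028,"ax":0,"ay":0,"az":0,"claw":1},{"x":0,"y":0,"z":0.028,"ax":0,"ay":0,"az":0,"claw":1}]'
python3 - <<'E'
from h import *
T=camera("top");S=camera("side")
go([.6104,-.1033,.035],5.6)
s=r.read_state();p=s["ee_pos"]+[0,0,.042]
y=R.from_quat(s["eef_rot"]).as_matrix()[:,1]
print("tool y",y,"tip expect top",proj(T,p-.138*y),"side",proj(S,p-.138*y))
o=np.zeros((600,800,3),np.uint8);o[:,:400]=cv2.resize(T["color"][195:255,290:330],(400,600),interpolation=3);o[:,400:]=cv2.resize(S["color"][205:280,320:370],(400,600),interpolation=3)
cv2.imwrite("pics/pre.png",o)
E
```

```text
time: 8.03
ee_pos: [0.6124, -0.0978, 0.0615]
eef_rot: [0.999, 0.051, -0.0, -0.001]
ft_force: [0.3, 1.4, 0.1]
width: 0.0198
time: 8.45
ee_pos: [0.6097, -0.1047, 0.0341]
eef_rot: [0.999, 0.048, -0.001, 0.0]
ft_force: [0.4, -0.7, -0.7]
width: 0.0195
shift [-0.0002 -0.0009  0.0002] turn [ 0.0001 -0.0001 -0.0006] pos [ 0.6107 -0.1042  0.0352] F [-0.3  0.5 -0.1] w 0.0195 t 8.55
tool y [ 9.63787930e-02 -9.95344719e-01  1.38515251e-04] tip expect top [313.63928432 211.80178476] side [340.42689996 241.98063487]
```

View pics/pre.png

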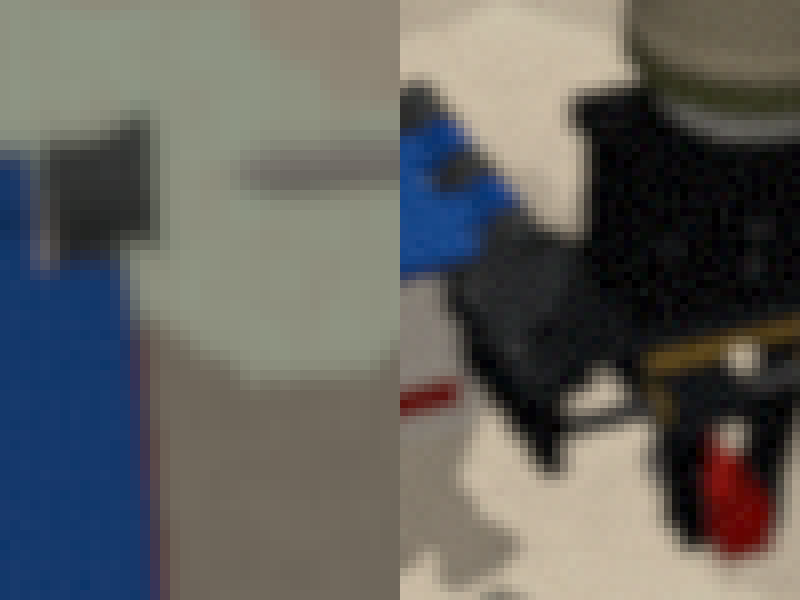

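The pin tip is at px (313.5,212.2). The flare rim is at column 305.2, with its axis at row ≈213 and about 19 mm to go. Aligned within about 1 mm. Inserting in guarded steps.

```bash
python3 -m crank '[{"x":0,"y":-0.006,"z":0,"ax":0,"ay":0,"az":0,"claw":1},{"x":0,"y":-0.012,"z":0,"ax":0,"ay":0,"az":0,"claw":1},{"x":0,"y":-0.018,"z":0,"ax":0,"ay":0,"az":0,"claw":1},{"x":0,"y":-0.024,"z":0,"ax":0,"ay":0,"az":0,"claw":1},{"x":0,"y":-0.028,"z":0,"ax":0,"ay":0,"az":0,"claw":1}]'
python3 -m crank '[{"x":0,"y":-0.003,"z":0,"ax":0,"ay":0,"az":0,"claw":1},{"x":0,"y":-0.006,"z":0,"ax":0,"ay":0,"az":0,"claw":1},{"x":0,"y":-0.009,"z":0,"ax":0,"ay":0,"az":0,"claw":1},{"x":0,"y":-0.012,"z":0,"ax":0,"ay":0,"az":0,"claw":1},{"x":0,"y":-0.014,"z":0,"ax":0,"ay":0,"az":0,"claw":1}]'
```

```text
time: 8.97
ee_pos: [0.6082, -0.0737, 0.035]
eef_rot: [0.999, 0.05, 0.0, -0.0]
ft_force: [0.5, 0.1, -0.9]
width: 0.0198
time: 9.38
ee_pos: [0.6067, -0.061, 0.0349]
eef_rot: [0.999, 0.049, 0.0, -0.0]
ft_force: [0.1, 0.7, -0.7]
width: 0.0194
```

```bash
python3 -m crank '[{"x":0,"y":-0.004,"z":0,"ax":0,"ay":0,"az":0,"claw":1},{"x":0,"y":-0.008,"z":0,"ax":0,"ay":0,"az":0,"claw":1},{"x":0,"y":-0.012,"z":0,"ax":0,"ay":0,"az":0,"claw":1},{"x":0,"y":-0.016,"z":0,"ax":0,"ay":0,"az":0,"claw":1},{"x":0,"y":-0.02,"z":0,"ax":0,"ay":0,"az":0,"claw":1}]'
python3 -m crank '[{"x":0,"y":-0.004,"z":0,"ax":0,"ay":0,"az":0,"claw":1},{"x":0,"y":-0.008,"z":0,"ax":0,"ay":0,"az":0,"claw":1},{"x":0,"y":-0.012,"z":0,"ax":0,"ay":0,"az":0,"claw":1},{"x":0,"y":-0.016,"z":0,"ax":0,"ay":0,"az":0,"claw":1},{"x":0,"y":-0.02,"z":0,"ax":0,"ay":0,"az":0,"claw":1}]'
```

```text
time: 9.8
ee_pos: [0.6048, -0.0409, 0.0349]
eef_rot: [0.999, 0.049, -0.0, -0.0]
ft_force: [0.8, 0.5, -0.8]
width: 0.0196
time: 10.22
ee_pos: [0.6028, -0.0212, 0.0349]
eef_rot: [0.999, 0.049, 0.0, -0.0]
ft_force: [0.0, 0.3, -0.6]
width: 0.0197
```

```bash
python3 -m crank '[{"x":0,"y":-0.004,"z":0,"ax":0,"ay":0,"az":0,"claw":1},{"x":0,"y":-0.008,"z":0,"ax":0,"ay":0,"az":0,"claw":1},{"x":0,"y":-0.012,"z":0,"ax":0,"ay":0,"az":0,"claw":1},{"x":0,"y":-0.016,"z":0,"ax":0,"ay":0,"az":0,"claw":1},{"x":0,"y":-0.02,"z":0,"ax":0,"ay":0,"az":0,"claw":1}]'
python3 -m crank '[{"x":0,"y":-0.003,"z":0,"ax":0,"ay":0,"az":0,"claw":1},{"x":0,"y":-0.006,"z":0,"ax":0,"ay":0,"az":0,"claw":1},{"x":0,"y":-0.009,"z":0,"ax":0,"ay":0,"az":0,"claw":1},{"x":0,"y":-0.012,"z":0,"ax":0,"ay":0,"az":0,"claw":1},{"x":0,"y":-0.015,"z":0,"ax":0,"ay":0,"az":0,"claw":1}]'
```

```text
time: 10.63
ee_pos: [0.6008, -0.0013, 0.0349]
eef_rot: [0.999, 0.049, -0.0, -0.0]
ft_force: [-1.5, 1.0, -0.2]
width: 0.0198
time: 11.05
ee_pos: [0.5994, 0.0135, 0.035]
eef_rot: [0.999, 0.049, 0.0, -0.0]
ft_force: [0.4, 0.1, -0.8]
width: 0.0197
```

Only ~10 mm left; small steps until contact.

```bash
python3 -m crank '[{"x":0,"y":-0.002,"z":0,"ax":0,"ay":0,"az":0,"claw":1},{"x":0,"y":-0.004,"z":0,"ax":0,"ay":0,"az":0,"claw":1},{"x":0,"y":-0.006,"z":0,"ax":0,"ay":0,"az":0,"claw":1},{"x":0,"y":-0.006,"z":0,"ax":0,"ay":0,"az":0,"claw":1},{"x":0,"y":-0.006,"z":0,"ax":0,"ay":0,"az":0,"claw":1}]'
python3 -m crank '[{"x":0,"y":-0.001,"z":0,"ax":0,"ay":0,"az":0,"claw":1},{"x":0,"y":-0.002,"z":0,"ax":0,"ay":0,"az":0,"claw":1},{"x":0,"y":-0.003,"z":0,"ax":0,"ay":0,"az":0,"claw":1},{"x":0,"y":-0.003,"z":0,"ax":0,"ay":0,"az":0,"claw":1},{"x":0,"y":-0.003,"z":0,"ax":0,"ay":0,"az":0,"claw":1}]'
```

```text
time: 11.47
ee_pos: [0.5988, 0.0193, 0.035]
eef_rot: [0.999, 0.049, 0.0, -0.0]
ft_force: [0.7, 0.6, -1.1]
width: 0.0195
time: 11.88
ee_pos: [0.5987, 0.0207, 0.035]
eef_rot: [0.999, 0.048, 0.0, 0.001]
ft_force: [0.7, -5.2, -0.7]
width: 0.0198
```

```bash
python3 -m crank '[{"x":0,"y":-0.001,"z":0,"ax":0,"ay":0,"az":0,"claw":1},{"x":0,"y":-0.002,"z":0,"ax":0,"ay":0,"az":0,"claw":1},{"x":0,"y":-0.003,"z":0,"ax":0,"ay":0,"az":0,"claw":1},{"x":0,"y":-0.003,"z":0,"ax":0,"ay":0,"az":0,"claw":1},{"x":0,"y":-0.003,"z":0,"ax":0,"ay":0,"az":0,"claw":1}]'
```

```text
time: 12.3
ee_pos: [0.5986, 0.0207, 0.0351]
eef_rot: [0.999, 0.047, 0.0, 0.002]
ft_force: [2.2, -12.6, -2.6]
width: 0.0199
```

Hard stop: the force rises to 12.6 N with no further motion, at the expected depth. Relieving most of the push and releasing.

```bash
python3 -m crank '[{"x":0,"y":0.001,"z":0,"ax":0,"ay":0,"az":0,"claw":1},{"x":0,"y":0.002,"z":0,"ax":0,"ay":0,"az":0,"claw":1},{"x":0,"y":0.003,"z":0,"ax":0,"ay":0,"az":0,"claw":1},{"x":0,"y":0.003,"z":0,"ax":0,"ay":0,"az":0,"claw":1},{"x":0,"y":0.003,"z":0,"ax":0,"ay":0,"az":0,"claw":0.5}]'
python3 -m crank '[{"x":0,"y":0,"z":0,"ax":0,"ay":0,"az":0,"claw":0},{"x":0,"y":0,"z":0,"ax":0,"ay":0,"az":0,"claw":-0.2},{"x":0,"y":0,"z":0,"ax":0,"ay":0,"az":0,"claw":-0.2},{"x":0,"y":0,"z":0,"ax":0,"ay":0,"az":0,"claw":-0.2},{"x":0,"y":0,"z":0,"ax":0,"ay":0,"az":0,"claw":-0.2}]'
python3 -m crank '[{"x":0,"y":0,"z":0,"ax":0,"ay":0,"az":0,"claw":-0.2},{"x":0,"y":0,"z":0,"ax":0,"ay":0,"az":0,"claw":-0.2},{"x":0,"y":0,"z":0,"ax":0,"ay":0,"az":0,"claw":-0.2},{"x":0,"y":0,"z":0,"ax":0,"ay":0,"az":0,"claw":-0.2},{"x":0,"y":0,"z":0,"ax":0,"ay":0,"az":0,"claw":-0.2}]'
```

```text
time: 12.72
ee_pos: [0.5986, 0.0218, 0.035]
eef_rot: [0.999, 0.049, 0.0, 0.0]
ft_force: [-0.2, 0.8, 0.0]
width: 0.0208
time: 13.13
ee_pos: [0.5985, 0.0226, 0.0349]
eef_rot: [0.999, 0.049, -0.0, -0.0]
ft_force: [0.4, 0.4, 0.4]
width: 0.0467
time: 13.55
ee_pos: [0.5985, 0.0222, 0.0349]
eef_rot: [0.999, 0.049, -0.0, -0.0]
ft_force: [-0.2, -0.7, -0.1]
width: 0.0521
```

Lift straight up, then back in −y and away to see.

```bash
python3 -m crank '[{"x":0,"y":0,"z":-0.02,"ax":0,"ay":0,"az":0,"claw":-0.2},{"x":0,"y":0,"z":-0.045,"ax":0,"ay":0,"az":0,"claw":-0.2},{"x":0,"y":0,"z":-0.08,"ax":0,"ay":0,"az":0,"claw":-0.2},{"x":0,"y":0,"z":-0.11,"ax":0,"ay":0,"az":0,"claw":-0.2},{"x":0,"y":0,"z":-0.14,"ax":0,"ay":0,"az":0,"claw":-0.2}]'
python3 -m crank '[{"x":-0.03,"y":0.03,"z":-0.02,"ax":0,"ay":0,"az":0,"claw":-0.2},{"x":-0.05,"y":0.06,"z":-0.02,"ax":0,"ay":0,"az":0,"claw":-0.2},{"x":-0.07,"y":0.09,"z":-0.02,"ax":0,"ay":0,"az":0,"claw":-0.2},{"x":-0.09,"y":0.12,"z":-0.02,"ax":0,"ay":0,"az":0,"claw":-0.2},{"x":-0.11,"y":0.15,"z":-0.02,"ax":0,"ay":0,"az":0,"claw":-0.2}]'
python3 -m crank '[{"x":-0.01,"y":0.035,"z":0,"ax":0,"ay":0,"az":0,"claw":-0.2},{"x":-0.02,"y":0.07,"z":0,"ax":0,"ay":0,"az":0,"claw":-0.2},{"x":-0.02,"y":0.1,"z":0,"ax":0,"ay":0,"az":0,"claw":-0.2},{"x":-0.02,"y":0.12,"z":0,"ax":0,"ay":0,"az":0,"claw":-0.2},{"x":-0.02,"y":0.12,"z":0,"ax":0,"ay":0,"az":0,"claw":-0.2}]'
python3 - <<'E'
from h import *
T=camera("top");S=camera("side")
h=cv2.cvtColor(T["color"],cv2.COLOR_BGR2HSV);m=((h[...,0]<8)|(h[...,0]>172))&(h[...,1]>130)
ce,a,rc=comp(m,(300,195,345,230));print("grip",ce,a,rc,ray(T,ce,.087));print("expect",[.5985,.0207])
t0=cv2.imread("pics/top0.png")
for n,roi in(("rack",(240,130,322,170)),("bottle",(505,190,550,225)),("bin",(50,170,135,258)),("lid",(252,226,310,292))):
    x0,y0,x1,y1=roi;d=cv2.absdiff(t0,T["color"])[y0:y1,x0:x1].max(2);print(n,(d>40).sum(),d.max())
_,b0=masks(t0);_,b1=masks(T["color"]);print("lid",comp(b0,(240,222,320,300)),comp(b1,(240,222,320,300)))
o=np.zeros((600,800,3),np.uint8);o[:,:400]=cv2.resize(T["color"][195:300,245:330],(400,600),interpolation=3);o[:,400:]=cv2.resize(S["color"][150:300,265:395],(400,600),interpolation=3)
cv2.imwrite("pics/end.png",o)
E
```

```text
time: 13.97
ee_pos: [0.5984, 0.022, 0.1766]
eef_rot: [0.999, 0.049, 0.0, -0.0]
ft_force: [0.7, 0.5, 0.0]
width: 0.0522
time: 14.38
ee_pos: [0.5027, -0.1392, 0.1951]
eef_rot: [0.999, 0.049, 0.0, -0.0]
ft_force: [0.4, -0.9, -0.2]
width: 0.0527
time: 14.8
ee_pos: [0.4944, -0.264, 0.1952]
eef_rot: [0.999, 0.046, 0.0, 0.001]
ft_force: [-0.1, -0.7, 0.1]
width: 0.052
grip [318.42038217 210.89808917] 157 ((318.5793151855469, 210.9517364501953), (7.474093914031982, 20.927461624145508), 85.2363510131836) [0.59788225 0.02218724 0.087     ]
expect [0.5985, 0.0207]
rack 0 12
bottle 471 91
bin 0 21
lid 0 11
lid (array([280.51111111, 252.50696798]), np.int32(2655), ((280.97955322265625, 254.2746124267578), (66.81538391113281, 46.98805236816406), 84.80557250976562)) (array([280.7030853 , 253.12087114]), np.int32(2755), ((281.1680603027344, 254.348388671875), (66.99645233154297, 47.35019302368164), 84.80557250976562))
```

View pics/end.png

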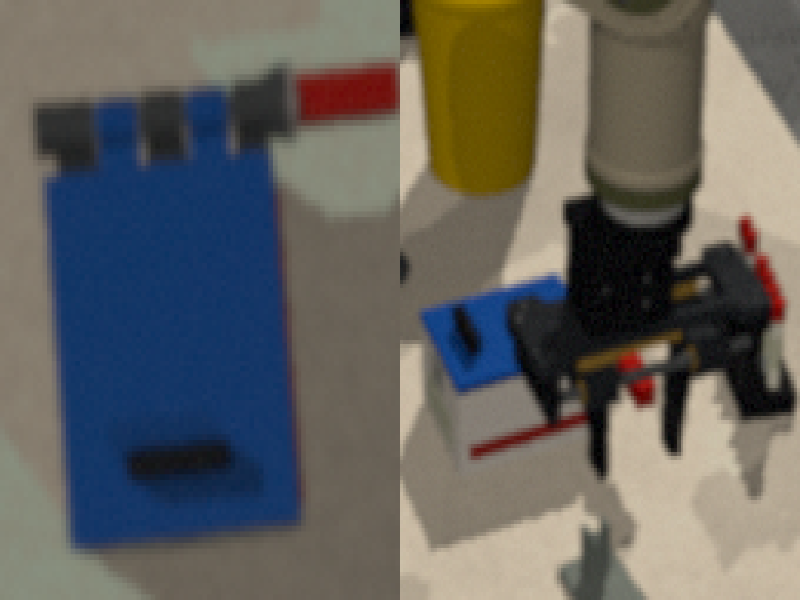

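Top view: the collar (crop 290,100) sits against the flare, the grip is in line and the lid has not moved. The bottle area of the top image changed, which may be the arm or its shadow, so I check the bottle in the side view.

```bash
python3 - <<'E'
from h import *
S=camera("side")["color"];s0=cv2.imread("pics/side0.png");T=camera("top")["color"];t0=cv2.imread("pics/top0.png")
d=cv2.absdiff(S,s0)[325:390,392:428].max(2);print("side bottle diff",(d>40).sum(),d.max())
def gm(i,roi):
    h=cv2.cvtColor(i,cv2.COLOR_BGR2HSV);return comp((abs(h[...,0].astype(int)-70)<18)&(h[...,1]>140),roi)
for a,b,roi in((s0,S,(395,325,428,390)),(t0,T,(505,190,550,225))):
    for i in(a,b):
        try:print(gm(i,roi)[:2])
        except Exception as e:print(e)
d=cv2.absdiff(T,t0).max(2)>40
ys,xs=np.nonzero(d[185:235,450:560]);print("top change box",xs.min()+450,xs.max()+450,ys.min()+185,ys.max()+185)
E
```

```text
side bottle diff 0 17
(array([409.95294118, 359.51764706]), np.int32(85))
(array([409.64285714, 359.45238095]), np.int32(84))
(array([533.97777778, 206.08888889]), np.int32(45))
(array([535.25, 200.75]), np.int32(4))
top change box 450 558 185 234
```

The bottle has not moved in the side view; the top view was only blocked or shaded by the arm. Handing in.

```bash
python3 -c "
from bench import r,camera,close_job
print(close_job(), r.read_state()['time'])"
```

```text
the job is handed in; nothing more can be done
the job is handed in; nothing more can be done
```

The hinge pin is fully home in the knuckles with its collar against the flare, and the gripper has let go and moved clear. I handed the job in at about 15 s of the 48 s allowed; no verdict is reported.

- **Grasp:** My first attempt closed above the grip without touching the pin. The camera showed the finger tips about 30 mm higher than the reported TCP. I went 30 mm lower and the second grasp held.
- **Insertion:** The pin slid in with forces around 1 N, then stopped firmly at the expected depth. I pressed it to 12.6 N before releasing.
- **Final checks:**
  - In the top view the collar is at the flare and the grip is within about 2 mm of where it should be.
  - The lid, rack and bin areas are unchanged in the top view, and the bottle is unchanged in the side view.
- **Disagreements:**
  - The top-view check of the bottle showed a change, because the parked arm or its shadow covers it there.
  - The early side-view estimate of the mouth's y was about 15 mm off the top-view one. I used the top view, and the stop depth agreed with it.

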